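Clear a forgotten slide cassette out of a hood, then wind the sample carriage home

TASK

A slide cassette left under the hood of the hand-wound stage blocks the sample carriage. Draw the cassette straight out along the lane until the whole box is clear of the hood, let go of it there on the lane, then take hold of it afresh, carry it level to the white tray and set it down flat inside without dropping it. Then wind the carriage fully home under the hood by the knob of the crank, and leave the beaker, the jar and the small brown bottle where they stand.

Things in the scene. Friction and masses are not known exactly. Their poses are not given: they have to be found in the camera images.
- stage: Fixed hand-wound stage: aluminium deck 136 x 575 mm, top 10 mm above the table. Origin on the table under the lane, z up; its y axis runs along the lane towards the hood, x across it. Two guide rails 8 mm high, 100 mm apart inside, keep things in the lane. A gear housing 84 x 80 mm, 55 mm high, stands at y = -300 mm (crank end).
- hood_mouth (a point): Middle of the open mouth of the white hood over the lane, on the deck (10 mm above the table); axes as the stage's, +y goes into the hood. The hood reaches from here 125 mm along +y, closed at its far end (inner face at 119 mm); 132 mm wide, roof from 84 to 90 mm above the table.
- crank_axis (a point): Point on the vertical axis of the crank, 95 mm above the table, at the carriage end of the stage. The knob circles round it.
- crank (a joint): Crank angle, rad, 0 to 12.57 (two full turns), growing counter-clockwise seen from above; a full turn moves the carriage 180 mm towards the hood. Slight friction (about 3 N at the knob), stays where it is left; hard stop at 12.57 with the carriage home. A cassette in the way stops it earlier.
- crank_knob: Black upright knob of the crank, 20 to 22 mm thick, 48 mm high, free to spin on its pin, 45 mm from the crank axis. Origin at its lower end (77 mm above the table), z up along it. The steel crank arm and hub lie just below (top 77 mm above the table); nothing stands higher near it.
- carriage (a joint): Travel of the sample carriage, m, 0 to 0.36 (fully home under the hood). Geared to the crank. The carriage is a low steel plate 88 x 90 mm carrying a 78 mm clear dish, top about 40 mm above the table; its centre lies at stage y = -205 mm + travel.
- cassette: Loose grey slide cassette (the obstacle), 0.6 to 0.9 kg, closed box 92 mm (its x) x 110 mm (its y) x 32 mm high, too wide to grip across. Origin at the centre of its underside. Its -y end carries the wire bail and looks out of the hood; its y axis lies along the lane. Lying on the deck, it slides along the lane with about 3 to 8 N.
- cassette_bar (a point): Centre of the steel grip bar on top of the cassette, above its centre of mass: 14 mm wide (cassette x), 60 mm long (cassette y), 12 mm high, on two posts; 58 mm above the underside; 20 mm of clear gap between bar and box. Under the hood's roof at the start.
- cassette_bail (a point): Middle of the round cross wire of the bail, 9 mm thick, 60 mm long (along cassette x), 50 mm above the underside, 40 mm out from the end face of the box. For pulling only: a cassette lifted by it hangs tilted.
- tray: Fixed white enamel tray, 180 mm (its x) x 310 mm (its y), rim 25 mm high; flat floor about 136 x 264 mm, 2 to 5 mm above the table. Origin at the centre of its underside. The long side points roughly away from the robot.
- beaker: Bystander: small empty glass beaker, 60 mm wide, 67 mm high, standing in front of the stage. Origin at its underside.
- jar: Bystander: small jar with a lid, 60 mm wide, 71 mm high, standing in front of the stage. Origin at its underside.
- brown_bottle: Bystander: small brown bottle, 34 mm wide, 61 mm high, standing behind the stage. Origin at its underside.

How it is judged:
On the way, in this order (a step that is already met when the one before it is completed fails the run):
1. the cassette is drawn out until its box is clear of the hood (bar at least 50 mm in front of the mouth) and stands level in the lane, let go (y of cassette_bar in the frame of hood_mouth below -0.05 m and y of cassette in the frame of hood_mouth above -0.18 m and z of cassette in the frame of hood_mouth below 0.004 m and angle between cassette's own z axis and vertical below 0.06 rad and contact force between the fingers and cassette below 0.1 N), for 0.2 s.
2. the cassette lies flat in the tray, let go (height (world z) of cassette below 0.012 m and x of cassette in the frame of tray between -0.06 and 0.06 m and y of cassette in the frame of tray between -0.1 and 0.1 m and angle between cassette's own z axis and vertical below 0.1 rad and contact force between the fingers and cassette below 0.1 N), for 0.2 s.
3. the crank is being wound by its knob, past three quarters of its way (value of joint crank above 9.4 rad and contact force between the fingers and crank_knob above 0.5 N), for 0.1 s.
At the end, for the whole second after the job is handed in: The carriage is fully home under the hood (within 4 mm of its stop) and the cassette lies flat and at rest on the tray's floor, inside its rim (value of joint carriage above 0.356 m and height (world z) of cassette below 0.012 m and x of cassette in the frame of tray between -0.06 and 0.06 m and y of cassette in the frame of tray between -0.1 and 0.1 m and angle between cassette's own z axis and vertical below 0.1 rad and linear speed of cassette below 0.02 m/s); the robot touches nothing.
It fails at once if the cassette is tipped by more than 0.35 rad (angle between cassette's own z axis and vertical above 0.35 rad).
It fails at once if the cassette is dropped: out of the fingers while its underside is still more than 22 mm above the table (height (world z) of cassette above 0.022 m and contact force between the fingers and cassette below 0.1 N).
It fails at once if the beaker, jar or brown bottle is moved by more than 30 mm (distance of any of beaker, jar, brown_bottle from where it was at the start of the episode above 0.03 m).
It also fails if it takes over 72 s, if anything falls off the work surface, if the arm or the gripper's body presses on something with over 40 N, if the wrist force passes 120 N, or if a joint passes its speed limit or range.

ROBOT

A 6-joint arm with a two-finger parallel gripper is mounted at the origin on a cart in front of the work surface, level with it; the furniture and walls round the work are solid. World frame = base frame: x ahead of the robot, y to its left, z up, the work surface at z = 0. Lengths are in m, angles in rad, forces in N, time in s.
With the tool pointing down it reaches from about 0.25 to 0.775 m from the base axis. Payload 4 kg.
Tool frame: the origin (TCP) lies at the centre of the arm's flange, where the gripper is bolted on; the fingertips stand 199 mm ahead of it and the grasp point (between the pads) lies 180 mm ahead of it (robot.tcp_to_tips is the z of the fingertips in the tool frame, in m); z points along the fingers, y is the line along which they close (so a half turn about z gives the same grasp; the last joint's range is limited). The gripper opens to 94 mm and grips with 3 to 60 N. Pads are 16 mm wide; open, the fingers measure 119 mm over their backs; the gripper's body (75 mm by 177 mm) begins 78 mm behind the grasp point.
Start: joints at [1.193, 0.087, 1.371, -0, 1.684, -0.103], TCP at [0.149, 0.529, 0.405] pointing down, gripper open.
Joint ranges: [-3.1, 3.1], [-0.76, 2.03], [0.27, 2.55], [-1.08, 4.22], [0.17, 2.65], [-2.57, 2.57]. Speed limits (rad/s): [2.79, 2.79, 3.14, 3.14, 3.14, 3.14].

INTERFACE

Orientations are given as [roll, pitch, yaw] about the fixed x, y, z axes, in that order (R = Rz(yaw) Ry(pitch) Rx(roll)).
In Python, from bench import robot gives the robot as it stands.
- The arm moves only by the tool play_rows, never from a script. Its arguments are lists of equal length, an entry for each row: "translation": the shift along the tool's x, y, z scaled (see below), a list of three; "twist": the turn, a rotation vector about the tool's x, y, z scaled (see below), a list of three; "gripper": the opening, from -1 (shut) to 1 (fully open). A call has 1 to 8 rows; each row shifts and turns the commanded pose from where the row before left it, along the tool's axes as they then stand; what a row does not reach is not made up. The controller multiplies each number of a shift by 0.04 m and each number of a turn by 0.1 rad. A row lasts 1/10 s, in which the tool goes at most 50 mm and 8.59 degrees, less where a joint would pass 70% of its speed; a pose out of reach is approached as far as the arm can. A call with a number of a shift or a turn outside -1 to 1 is refused whole. A call with a gripper value outside its range is refused whole. The fingers move at their own pace and stop on an object; the grip force is fixed at half the most. Time passes only in rows, so rows that do not move let the fingers close. It gives the time, the measured TCP pose, the force, the opening and the grip force at its end, in the units of the state.
- robot.get_obs(): the state, without advancing time (a new reading comes with each control period).
- robot.snapshot(name): name is "scene" or "top"; returns the picture (400x640x3 uint8, red, green, blue); there is no depth.
- robot.camera_model(name): a dict with "camera_matrix" (3x3 intrinsics, pixels), "rvec" (rotation vector, rad) and "tvec" (3), from world to camera coordinates, as OpenCV has them. Camera axes: x right, y down, z forward; pixel columns grow to the right and rows downward; lengths in m; the calibration is good to about 2 mm. A picture is of the moment at which its call begins. camera_model takes no time and is no camera call.
- robot.close_job(): hands the job in; it is judged then, once.
Trained networks look in the newest picture that a camera, given by its name, has taken for a name from the list of things; names that differ only in an ending like _2 or _b are one class to them, and where a whole thing is asked for, a point or a joint stands for the part that bears it (a point fixed in the world has none). Each returns a list of dicts, best first, with "score" (0 to 1); they miss things now and then, are a little off and sometimes report something else, mostly with a low value. They report only what shows in the picture. A call takes as long as a camera call.
- robot.recognise(name, camera): "centre" ([x, y, z] in m, in world coordinates, good to about 4 mm: the middle of the surface that is visible of it).
- robot.spot_point(name, camera): "centre" ([x, y, z] in m, in world coordinates, good to about 4 mm: a listed point, or the origin of a listed thing).
The state is a dict: "time": time; "joint_positions": joint angles; "qvel": joint speeds; "joint_torque": joint torques, N m; "tool_pos": TCP position; "ee_rot": TCP orientation; "wrist_force": force on the tool from outside, world axes, zero at the start; "wrist_torque": the same for the moment, N m; "width": finger opening in m; "finger_force": force on a finger pad.
Only numpy, scipy, OpenCV 4.12 (cv2) and the standard library are available. Lean on these libraries where they do the work, as an engineer would, in place of code of your own. Each camera call takes 0.05 s, during which the arm holds its last target. There are 200 camera calls.

## Working session

There is one attempt and no reset: what is moved stays moved. The work goes in short steps, Python scripts to look and compute and a tool call to move; the robot and the scene stay as the last step left them, time stands still between calls to the robot, and variables do not carry over. Pictures are saved under pics/ and viewed, at most 10 in all, crops included, and the job is handed in when it is done.

Besides the shell and the picture viewer there is one more tool, called by a JSON object that holds its "method" and its "body", one argument or row to a line. play_rows: Moves the arm, as the interface text tells. Its arguments: {"type":"object","properties":{"translation":{"type":"array","items":{"type":"array","items":{"type":"number","minimum":-1,"maximum":1}}},"twist":{"type":"array","items":{"type":"array","items":{"type":"number","minimum":-1,"maximum":1}}},"gripper":{"type":"array","items":{"type":"number"}}},"required":["translation","twist","gripper"]}

```bash
mkdir -p pics; ls; python3 - <<'E'
from bench import robot
import cv2,numpy as np
o=robot.get_obs();print({k:np.round(v,3).tolist() for k,v in o.items()})
for c in("scene","top"):
    im=robot.snapshot(c);cv2.imwrite(f"pics/{c}0.png",im[:,:,::-1])
    for n in ["hood_mouth","crank_axis","crank_knob","cassette","cassette_bar","cassette_bail","tray","beaker","jar","brown_bottle","stage","carriage"]:
        try:
            r=robot.spot_point(n,c);print(c,n,[(np.round(x["centre"],3).tolist(),round(x["score"],2)) for x in r[:2]])
        except Exception as e: print(c,n,e)
E
```

```text
pics
{'time': 0.0, 'joint_positions': [1.193, 0.088, 1.372, -0.0, 1.684, -0.103], 'qvel': [0.0, -0.001, 0.001, 0.001, -0.003, -0.001], 'joint_torque': [0.001, -34.02, -30.242, 0.072, 0.033, -0.0], 'tool_pos': [0.149, 0.529, 0.404], 'ee_rot': [-3.139, -0.0, 2.867], 'wrist_force': [0.571, 0.319, 0.884], 'wrist_torque': [-0.02, 0.013, -0.017], 'finger_force': 0.0, 'width': 0.094}
scene hood_mouth [([0.55, 0.095, 0.013], 0.89), ([0.515, -0.305, 0.097], 0.5)]
scene crank_axis [([0.515, -0.307, 0.098], 0.9)]
scene crank_knob [([0.518, -0.353, 0.076], 0.71)]
scene cassette [([0.557, 0.14, 0.009], 0.82)]
scene cassette_bar [([0.557, 0.134, 0.068], 0.67), ([0.514, -0.307, 0.096], 0.51)]
scene cassette_bail [([0.546, 0.049, 0.058], 0.63)]
scene tray [([0.543, 0.383, 0.001], 0.74)]
scene beaker [([0.371, 0.017, -0.002], 0.87)]
scene jar [([0.378, -0.164, 0.001], 0.72)]
scene brown_bottle [([0.719, 0.021, -0.0], 0.63)]
scene stage [([0.543, -0.008, 0.002], 0.87)]
scene carriage it knows: beaker, brown_bottle, cassette, cassette_bail, cassette_bar, crank_axis, crank_knob, hood_mouth, jar, stage, tray
top hood_mouth [([0.551, 0.088, 0.01], 0.78)]
top crank_axis [([0.514, -0.31, 0.093], 0.9)]
top crank_knob [([0.52, -0.353, 0.073], 0.49)]
top cassette [([0.557, 0.137, 0.01], 0.7)]
top cassette_bar [([0.52, -0.349, 0.074], 0.62), ([0.543, -0.008, 0.005], 0.27)]
top cassette_bail [([0.547, 0.042, 0.058], 0.78)]
top tray [([0.543, 0.379, 0.001], 0.81)]
top beaker [([0.37, 0.019, -0.0], 0.59), ([0.559, 0.138, 0.01], 0.4)]
top jar [([0.378, -0.169, -0.004], 0.85)]
top brown_bottle [([0.723, 0.026, -0.001], 0.63)]
top stage [([0.541, -0.013, 0.004], 0.73)]
top carriage it knows: beaker, brown_bottle, cassette, cassette_bail, cassette_bar, crank_axis, crank_knob, hood_mouth, jar, stage, tray
```

View pics/scene0.png

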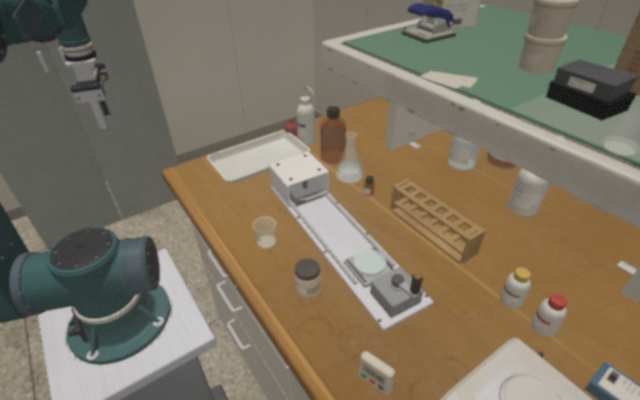

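View pics/top0.png

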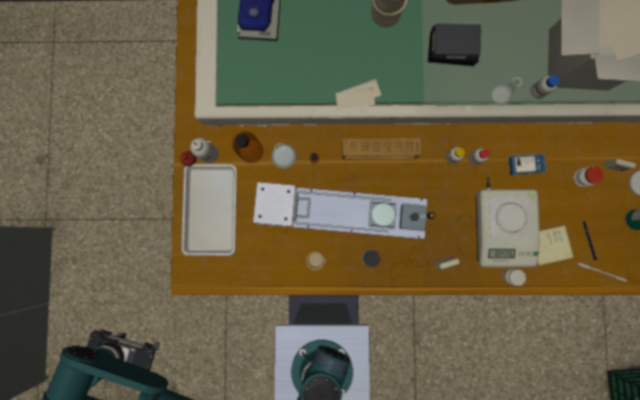

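The scene shows the deck running along about +y, with the hood at its +y end (top view around (274,203)). The crank housing and knob are at (415–432,215). The tray is on the left at (210,210), the beaker at (316,260), the jar at (371,258), and the bottle behind the stage at (314,157). The network points match this: mouth to crank axis is 0.40 m and the lane yaw is about -0.092 rad.

```bash
cat > h.py <<'E'
from bench import robot
import numpy as np
from scipy.spatial.transform import Rotation as R
def go(xyz,yaw):
    "yaw turn (tool-z units) and shift to xyz in tool axes after that turn, in row units"
    o=robot.get_obs();Rt=R.from_euler('xyz',[np.pi,0,yaw])
    tw=(R.from_euler('xyz',o["ee_rot"]).inv()*Rt).as_rotvec()/0.1
    d=Rt.inv().apply(np.array(xyz)-o["tool_pos"])/0.04
    print("twist",tw.round(2),"shift after",d.round(2))
E
python3 - <<'E'
from h import *
go((0.5475,0.0447,0.33),3.05)
import cv2
# tray yaw from top image
im=cv2.imread("pics/top0.png");c=robot.camera_model("top");K=c["camera_matrix"];Rm=cv2.Rodrigues(np.array(c["rvec"]))[0];t=np.array(c["tvec"]).ravel()
g=cv2.cvtColor(im,cv2.COLOR_BGR2HSV)
m=((g[:,:,1]<60)&(g[:,:,2]>90)).astype(np.uint8);m[:, :178]=0;m[:,245:]=0;m[:160]=0;m[262:]=0
m=cv2.morphologyEx(m,cv2.MORPH_OPEN,np.ones((5,5)))
r=cv2.minAreaRect(np.argwhere(m)[:,::-1].astype(np.float32));b=cv2.boxPoints(r)
P=[]
for u in b:
    d=Rm.T@np.linalg.inv(K)@[*u,1];C=-Rm.T@t;P.append((C+d*(0.025-C[2])/d[2])[:2])
P=np.array(P);print(r,P.round(3),P.mean(0),np.linalg.norm(P-np.roll(P,1,0),axis=1))
E
```

```text
twist [ 0.   -0.   -1.83] shift after [-11.02 -11.16   1.87]
((208.5, 209.5), (91.0, 53.0), 90.0) [[0.698 0.48 ]
 [0.697 0.296]
 [0.386 0.293]
 [0.386 0.473]] [0.541743   0.38565595] [0.31213431 0.18362839 0.3114029  0.18063902]
```

{"method": "play_rows", "body": {
  "translation": [
    [0,0,0],
    [0,0,0],
    [-0.9,-0.9,0],
    [-0.9,-0.9,0],
    [-0.9,-0.9,0],
    [-0.9,-0.9,0],
    [-0.9,-0.9,0],
    [-0.9,-0.9,0]
  ],
  "twist": [
    [0,0,-0.9],
    [0,0,-0.93],
    [0,0,0],
    [0,0,0],
    [0,0,0],
    [0,0,0],
    [0,0,0],
    [0,0,0]
  ],
  "gripper": [-0.36,-0.36,-0.36,-0.36,-0.36,-0.36,-0.36,-0.36]
}}

```text
time: 2.0
tool_pos: [0.3417, 0.2969, 0.405]
ee_rot: [3.141, 0.001, 3.05]
wrist_force: [0.7, 0.4, -0.6]
width: 0.0338
finger_force: 0.0
```

{"method": "play_rows", "body": {
  "translation": [
    [-0.9,-0.9,0.2],
    [-0.9,-0.9,0.3],
    [-0.9,-0.9,0.3],
    [-0.9,-0.9,0.3],
    [-0.9,-0.9,0.3],
    [-0.9,-0.9,0.3],
    [-0.22,-0.36,0.17],
    [0,0,0]
  ],
  "twist": [
    [0,0,0],
    [0,0,0],
    [0,0,0],
    [0,0,0],
    [0,0,0],
    [0,0,0],
    [0,0,0],
    [0,0,0]
  ],
  "gripper": [-0.36,-0.36,-0.36,-0.36,-0.36,-0.36,-0.36,-0.36]
}}

```text
time: 2.8
tool_pos: [0.5361, 0.0566, 0.3311]
ee_rot: [-3.141, -0.003, 3.046]
wrist_force: [0.8, 0.4, -0.3]
width: 0.0295
finger_force: 0.0
```

```bash
python3 - <<'E'
from h import *
go((0.5475,0.0447,0.242),3.05);print(robot.get_obs()["width"])
E
```

```text
twist [-0.   -0.03 -0.04] shift after [-0.31 -0.27  2.23]
0.029548344000461364
```

{"method": "play_rows", "body": {
  "translation": [
    [-0.31,-0.27,0],
    [0,0,0.5],
    [0,0,0.5],
    [0,0,0.2],
    [0,0,0]
  ],
  "twist": [
    [0,0,0],
    [0,0,0],
    [0,0,0],
    [0,0,0],
    [0,0,0]
  ],
  "gripper": [-0.36,-0.36,-0.36,-0.36,-0.36]
}}

```text
time: 3.3
tool_pos: [0.5465, 0.0475, 0.2841]
ee_rot: [3.141, -0.002, 3.052]
wrist_force: [-0.1, -0.7, -0.5]
width: 0.0301
finger_force: 0.0
```

```bash
python3 - <<'E'
from h import *
import cv2
go((0.5475,0.0447,0.242),3.05);print(robot.get_obs()["width"])
for c in("scene","top"):
    im=robot.snapshot(c);cv2.imwrite(f"pics/{c}1.png",im[:,:,::-1])
    r=robot.spot_point("cassette_bail",c);print([(np.round(x["centre"],3),x["score"]) for x in r])
a=cv2.imread("pics/scene1.png")[110:230,230:390];b=cv2.imread("pics/top1.png")[150:270,230:390]
cv2.imwrite("pics/c1.png",cv2.resize(np.vstack([a,b]),None,fx=2.5,fy=2.5,interpolation=2))
E
```

```text
twist [ 0.   -0.02  0.02] shift after [-0.03 -0.07  1.05]
0.030106147063831537
[(array([0.545, 0.044, 0.059]), 0.93)]
[(array([0.545, 0.042, 0.06 ]), 0.38)]
```

View pics/c1.png

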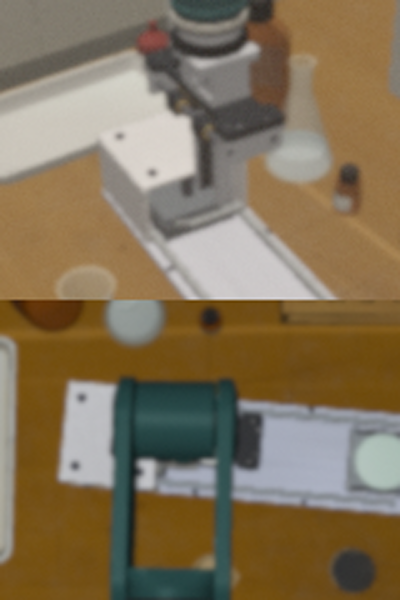

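The crop shows the two narrowed fingers in front of the hood mouth, about (200,175), right above the bail wire. I'll descend and close.

{"method": "play_rows", "body": {
  "translation": [
    [-0.02,-0.08,0.35],
    [0,0,0.35],
    [0,0,0.35],
    [0,0,0],
    [0,0,0],
    [0,0,0],
    [0,0,0],
    [0,0,0]
  ],
  "twist": [
    [0,0,0],
    [0,0,0],
    [0,0,0],
    [0,0,0],
    [0,0,0],
    [0,0,0],
    [0,0,0],
    [0,0,0]
  ],
  "gripper": [-0.36,-0.36,-0.36,-0.36,-1,-1,-1,-1]
}}

```text
time: 4.3
tool_pos: [0.5477, 0.0431, 0.2435]
ee_rot: [-3.141, 0.002, 3.05]
wrist_force: [1.2, -2.1, 0.1]
width: 0.0079
finger_force: 30.0
```

{"method": "play_rows", "body": {
  "translation": [
    [0,-0.2,0],
    [0,-0.4,0],
    [0,-0.5,0],
    [0,-0.5,0],
    [0,-0.5,0],
    [0,-0.5,0],
    [0,-0.5,0],
    [0,-0.5,0]
  ],
  "twist": [
    [0,0,0],
    [0,0,0],
    [0,0,0],
    [0,0,0],
    [0,0,0],
    [0,0,0],
    [0,0,0],
    [0,0,0]
  ],
  "gripper": [-1,-1,-1,-1,-1,-1,-1,-1]
}}

```text
time: 5.1
tool_pos: [0.5343, -0.1001, 0.2434]
ee_rot: [3.138, 0.001, 3.05]
wrist_force: [0.7, 5.4, 1.1]
width: 0.0078
finger_force: 30.0
```

{"method": "play_rows", "body": {
  "translation": [
    [0,-0.4,0],
    [0,-0.2,0],
    [0,0,0],
    [0,0,0],
    [0,0,0]
  ],
  "twist": [
    [0,0,0],
    [0,0,0],
    [0,0,0],
    [0,0,0],
    [0,0,0]
  ],
  "gripper": [-1,-1,-1,-0.36,-0.36]
}}

```text
time: 5.6
tool_pos: [0.5319, -0.124, 0.2423]
ee_rot: [-3.14, -0.001, 3.05]
wrist_force: [0.4, 0.3, -0.0]
width: 0.0208
finger_force: 0.0
```

{"method": "play_rows", "body": {
  "translation": [
    [0,0,0],
    [0,0,-0.4],
    [0,0,-0.8],
    [0,0,-0.8],
    [0,0,-0.5]
  ],
  "twist": [
    [0,0,0],
    [0,0,0],
    [0,0,0],
    [0,0,0],
    [0,0,0]
  ],
  "gripper": [-0.36,-0.36,-0.36,-0.36,-0.36]
}}

```text
time: 6.1
tool_pos: [0.5324, -0.1238, 0.3451]
ee_rot: [-3.14, 0.003, 3.05]
wrist_force: [0.1, 0.0, 0.4]
width: 0.0305
finger_force: 0.0
```

```bash
python3 - <<'E'
from h import *
import cv2
print(robot.get_obs()["tool_pos"])
for c in("scene","top"):
    im=robot.snapshot(c);cv2.imwrite(f"pics/{c}2.png",im[:,:,::-1])
    for n in("cassette_bail","cassette","cassette_bar"):
        r=robot.spot_point(n,c);print(n,[(np.round(x["centre"],3),round(x["score"],2)) for x in r[:2]])
a=cv2.imread("pics/scene2.png")[140:300,250:430];b=cv2.imread("pics/top2.png")[150:270,240:420]
cv2.imwrite("pics/c2.png",cv2.resize(np.vstack([a,b]),None,fx=2.1,fy=2.1,interpolation=2))
E
```

```text
[ 0.53235741 -0.12384984  0.3451447 ]
cassette_bail [(array([ 0.53 , -0.122,  0.058]), 0.71)]
cassette [(array([ 0.541, -0.027,  0.011]), 0.57)]
cassette_bar [(array([ 0.54 , -0.035,  0.07 ]), 0.77)]
cassette_bail [(array([ 0.53 , -0.127,  0.059]), 0.89)]
cassette [(array([ 0.541, -0.032,  0.01 ]), 0.72), (array([ 0.378, -0.167, -0.   ]), 0.34)]
cassette_bar [(array([ 0.538, -0.029,  0.069]), 0.72), (array([ 0.379, -0.168, -0.001]), 0.41)]
```

View pics/c2.png

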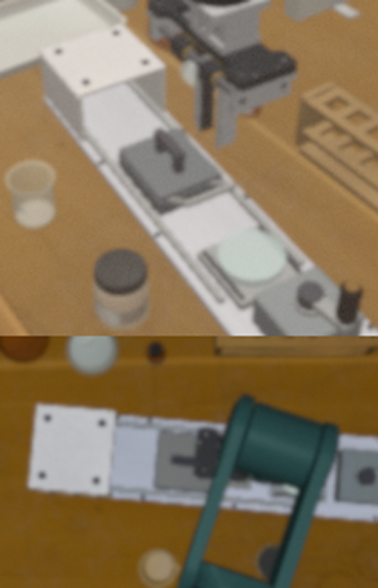

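Cassette drawn out fully: the box with the bar sits at crop (170,170), well clear of the hood. Turning to take the bar.

{"method": "play_rows", "body": {
  "translation": [
    [0,0,0],
    [0,0,0],
    [0,0,0],
    [0,0,0],
    [0,0,0],
    [0,0,0],
    [0,0,0],
    [0,0,0]
  ],
  "twist": [
    [0,0,1],
    [0,0,1],
    [0,0,1],
    [0,0,1],
    [0,0,1],
    [0,0,1],
    [0,0,1],
    [0,0,1]
  ],
  "gripper": [0.06,0.06,0.06,0.06,0.06,0.06,0.06,0.06]
}}

```text
time: 7.3
tool_pos: [0.5319, -0.124, 0.3412]
ee_rot: [-3.14, -0.002, 2.246]
wrist_force: [0.7, -0.3, 0.5]
width: 0.05
finger_force: 0.0
```

{"method": "play_rows", "body": {
  "translation": [
    [0,0,0],
    [0,0,0],
    [0,0,0],
    [0,0,0],
    [0,0,0],
    [0,0,0],
    [0,0,0],
    [0,0,0]
  ],
  "twist": [
    [0,0,1],
    [0,0,1],
    [0,0,1],
    [0,0,1],
    [0,0,1],
    [0,0,1],
    [0,0,1],
    [0,0,0.7]
  ],
  "gripper": [0.06,0.06,0.06,0.06,0.06,0.06,0.06,0.06]
}}

```text
time: 8.1
tool_pos: [0.5319, -0.124, 0.3413]
ee_rot: [-3.139, -0.001, 1.476]
wrist_force: [-0.8, 0.0, 0.3]
width: 0.0498
finger_force: 0.0
```

{"method": "play_rows", "body": {
  "translation": [
    [0.6,0,0],
    [0.6,0,0],
    [0.6,0,0],
    [0.55,0,0],
    [0,0,0]
  ],
  "twist": [
    [0,0,0],
    [0,0,0],
    [0,0,0],
    [0,0,0],
    [0,0,0]
  ],
  "gripper": [0.06,0.06,0.06,0.06,0.06]
}}

```text
time: 8.6
tool_pos: [0.5405, -0.0284, 0.3414]
ee_rot: [-3.139, -0.001, 1.483]
wrist_force: [-0.1, -0.5, 0.0]
width: 0.0497
finger_force: 0.0
```

```bash
python3 - <<'E'
from h import *
go((0.540,-0.030,0.250),1.48);print(robot.get_obs()["width"])
for c in("scene","top"):
    robot.snapshot(c)
    for n in("cassette","cassette_bar"):
        r=robot.spot_point(n,c);print(n,[(np.round(x["centre"],3),round(x["score"],2)) for x in r[:2]])
E
```

```text
twist [-0.02 -0.01  0.03] shift after [-0.04 -0.01  2.29]
0.049743603641345134
cassette [(array([ 0.539, -0.029,  0.01 ]), 0.9)]
cassette_bar [(array([ 0.54 , -0.033,  0.069]), 0.56)]
cassette [(array([ 0.54 , -0.032,  0.008]), 0.64)]
cassette_bar [(array([ 0.539, -0.03 ,  0.071]), 0.45)]
```

{"method": "play_rows", "body": {
  "translation": [
    [-0.04,0,0.4],
    [0,0,0.5],
    [0,0,0.5],
    [0,0,0.5],
    [0,0,0.38],
    [0,0,0],
    [0,0,0],
    [0,0,0]
  ],
  "twist": [
    [0,0,0],
    [0,0,0],
    [0,0,0],
    [0,0,0],
    [0,0,0],
    [0,0,0],
    [0,0,0],
    [0,0,0]
  ],
  "gripper": [0.06,0.06,0.06,0.06,0.06,0.06,0.06,-1]
}}

```text
time: 9.7
tool_pos: [0.5409, -0.0324, 0.2529]
ee_rot: [3.139, 0.0, 1.479]
wrist_force: [-0.0, 0.2, -0.1]
width: 0.0453
finger_force: 0.0
```

{"method": "play_rows", "body": {
  "translation": [
    [0,0,0],
    [0,0,0],
    [0,0,0],
    [0,0,0],
    [0,0,0]
  ],
  "twist": [
    [0,0,0],
    [0,0,0],
    [0,0,0],
    [0,0,0],
    [0,0,0]
  ],
  "gripper": [-1,-1,-1,-1,-1]
}}

```text
time: 10.2
tool_pos: [0.5401, -0.0319, 0.2518]
ee_rot: [-3.14, -0.0, 1.48]
wrist_force: [-3.2, 1.0, 3.2]
width: 0.0137
finger_force: 30.0
```

{"method": "play_rows", "body": {
  "translation": [
    [0,0,-0.15],
    [0,0,-0.3],
    [0,0,-0.45],
    [0,0,-0.5],
    [0,0,-0.5],
    [0,0,-0.5],
    [0,0,-0.4],
    [0,0,-0.2]
  ],
  "twist": [
    [0,0,0],
    [0,0,0],
    [0,0,0],
    [0,0,0],
    [0,0,0],
    [0,0,0],
    [0,0,0],
    [0,0,0]
  ],
  "gripper": [-1,-1,-1,-1,-1,-1,-1,-1]
}}

```text
time: 11.0
tool_pos: [0.5407, -0.032, 0.3733]
ee_rot: [3.139, -0.0, 1.48]
wrist_force: [0.0, 0.2, -6.2]
width: 0.0137
finger_force: 30.0
```

```bash
python3 - <<'E'
from h import *
o=robot.get_obs();print(o["wrist_force"],o["wrist_torque"],o["finger_force"],o["width"],o["tool_pos"])
go((0.543,0.382,0.37),1.48)
for c in("scene","top"):
    robot.snapshot(c)
    for n in("cassette","cassette_bar","tray"):
        r=robot.spot_point(n,c);print(n,[(np.round(x["centre"],3),round(x["score"],2)) for x in r[:2]])
E
```

```text
[ 0.03496825  0.16579667 -6.2132184 ] [-0.05720911  0.01159565 -0.03162812] 29.99579429626465 0.0137434958380447 [ 0.540685   -0.03196576  0.37328359]
twist [ 0.03 -0.   -0.  ] shift after [10.31 -0.88  0.08]
cassette [(array([ 0.542, -0.028,  0.132]), 0.56), (array([ 0.515, -0.308,  0.1  ]), 0.47)]
cassette_bar [(array([ 0.544, -0.035,  0.191]), 0.88)]
tray [(array([0.544, 0.385, 0.001]), 0.83), (array([ 0.377, -0.166,  0.001]), 0.54)]
cassette [(array([ 0.54 , -0.03 ,  0.128]), 0.7)]
cassette_bar [(array([ 0.541, -0.03 ,  0.189]), 0.47)]
tray [(array([ 0.541,  0.38 , -0.002]), 0.94)]
```

{"method": "play_rows", "body": {
  "translation": [
    [0.3,-0.03,0],
    [0.6,-0.05,0],
    [0.75,-0.06,0],
    [0.75,-0.06,0],
    [0.75,-0.06,0],
    [0.75,-0.06,0],
    [0.75,-0.06,0],
    [0.75,-0.06,0]
  ],
  "twist": [
    [0,0,0],
    [0,0,0],
    [0,0,0],
    [0,0,0],
    [0,0,0],
    [0,0,0],
    [0,0,0],
    [0,0,0]
  ],
  "gripper": [-1,-1,-1,-1,-1,-1,-1,-1]
}}

```text
time: 12.2
tool_pos: [0.5421, 0.1868, 0.3712]
ee_rot: [-3.141, -0.001, 1.48]
wrist_force: [1.1, 1.2, -6.0]
width: 0.014
finger_force: 30.0
```

{"method": "play_rows", "body": {
  "translation": [
    [0.75,-0.06,0],
    [0.75,-0.06,0],
    [0.75,-0.06,0],
    [0.75,-0.06,0],
    [0.75,-0.06,0],
    [0.7,-0.06,0],
    [0.46,-0.05,0],
    [0,0,0]
  ],
  "twist": [
    [0,0,0],
    [0,0,0],
    [0,0,0],
    [0,0,0],
    [0,0,0],
    [0,0,0],
    [0,0,-0.3],
    [0,0,-0.6]
  ],
  "gripper": [-1,-1,-1,-1,-1,-1,-1,-1]
}}

```text
time: 13.0
tool_pos: [0.5428, 0.3855, 0.3703]
ee_rot: [-3.14, -0.002, 1.576]
wrist_force: [-0.1, 0.1, -7.1]
width: 0.0134
finger_force: 30.0
```

{"method": "play_rows", "body": {
  "translation": [
    [0,0,0],
    [0,0,0],
    [0,0,0],
    [0,0,0],
    [0,0,0],
    [0,0,0],
    [0,0,0],
    [0,0,0]
  ],
  "twist": [
    [0,0,-1],
    [0,0,-1],
    [0,0,-1],
    [0,0,-1],
    [0,0,-1],
    [0,0,-1],
    [0,0,-1],
    [0,0,-1]
  ],
  "gripper": [-1,-1,-1,-1,-1,-1,-1,-1]
}}

```text
time: 13.8
tool_pos: [0.5435, 0.3827, 0.3708]
ee_rot: [-3.141, -0.001, 2.375]
wrist_force: [0.3, -0.1, -7.1]
width: 0.0133
finger_force: 30.0
```

{"method": "play_rows", "body": {
  "translation": [
    [0,0,0],
    [0,0,0],
    [0,0,0],
    [0,0,0],
    [0,0,0],
    [0,0,0],
    [0,0,0],
    [0,0,0]
  ],
  "twist": [
    [0,0,-1],
    [0,0,-1],
    [0,0,-1],
    [0,0,-1],
    [0,0,-1],
    [0,0,-1],
    [0,0,-1],
    [0,0,-0.6]
  ],
  "gripper": [-1,-1,-1,-1,-1,-1,-1,-1]
}}

```text
time: 14.6
tool_pos: [0.5435, 0.3827, 0.3708]
ee_rot: [-3.142, -0.001, 3.134]
wrist_force: [0.1, 0.3, -6.8]
width: 0.0137
finger_force: 30.0
```

```bash
python3 - <<'E'
from h import *
import cv2
go((0.543,0.382,0.25),3.14)
for c in("scene","top"):
    im=robot.snapshot(c);cv2.imwrite(f"pics/{c}3.png",im[:,:,::-1])
    for n in("cassette","tray"):
        r=robot.spot_point(n,c);print(n,[(np.round(x["centre"],3),round(x["score"],2)) for x in r[:2]])
a=cv2.imread("pics/scene3.png")[60:200,200:380];b=cv2.imread("pics/top3.png")[140:280,160:340]
cv2.imwrite("pics/c3.png",cv2.resize(np.vstack([a,b]),None,fx=2.1,fy=2.1,interpolation=2))
E
```

```text
twist [-0.   -0.01 -0.06] shift after [ 0.01 -0.02  3.02]
cassette [(array([0.542, 0.385, 0.128]), 0.74), (array([0.543, 0.383, 0.001]), 0.23)]
tray [(array([0.544, 0.383, 0.002]), 0.75)]
cassette [(array([0.545, 0.383, 0.132]), 0.78)]
tray [(array([ 0.545,  0.382, -0.   ]), 0.91)]
```

View pics/c3.png

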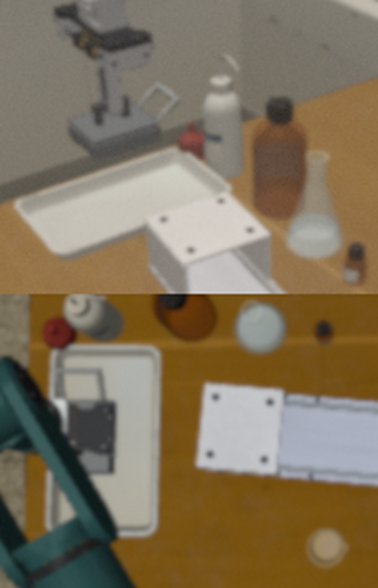

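The picture shows the cassette level over the tray, its box parallel to the tray's long side and inside the rim (crop (110,125) and (85,435)). Lowering it.

{"method": "play_rows", "body": {
  "translation": [
    [0,0,0.25],
    [0,0,0.5],
    [0,0,0.6],
    [0,0,0.6],
    [0,0,0.5],
    [0,0,0.3],
    [0,0,0.15],
    [0,0,0]
  ],
  "twist": [
    [0,0,0],
    [0,0,0],
    [0,0,0],
    [0,0,0],
    [0,0,0],
    [0,0,0],
    [0,0,0],
    [0,0,0]
  ],
  "gripper": [-1,-1,-1,-1,-1,-1,-1,-1]
}}

```text
time: 15.7
tool_pos: [0.544, 0.3817, 0.2547]
ee_rot: [-3.141, -0.001, 3.13]
wrist_force: [0.1, -0.2, -5.9]
width: 0.0137
finger_force: 30.0
```

{"method": "play_rows", "body": {
  "translation": [
    [0,0,0.07],
    [0,0,0.05],
    [0,0,0.03],
    [0,0,0]
  ],
  "twist": [
    [0,0,0],
    [0,0,0],
    [0,0,0],
    [0,0,0]
  ],
  "gripper": [-1,-1,-1,-1]
}}

```text
time: 16.1
tool_pos: [0.5441, 0.3818, 0.2499]
ee_rot: [3.141, 0.0, 3.13]
wrist_force: [0.2, -0.1, -6.6]
width: 0.0138
finger_force: 30.0
```

{"method": "play_rows", "body": {
  "translation": [
    [0,0,0.05],
    [0,0,0.04],
    [0,0,0]
  ],
  "twist": [
    [0,0,0],
    [0,0,0],
    [0,0,0]
  ],
  "gripper": [-1,-1,-1]
}}

```text
time: 16.4
tool_pos: [0.544, 0.3817, 0.2456]
ee_rot: [-3.141, -0.001, 3.13]
wrist_force: [-0.0, 0.9, -6.7]
width: 0.0136
finger_force: 30.0
```

{"method": "play_rows", "body": {
  "translation": [
    [0,0,0.03],
    [0,0,0],
    [0,0,0]
  ],
  "twist": [
    [0,0,0],
    [0,0,0],
    [0,0,0]
  ],
  "gripper": [-1,-1,-1]
}}

```text
time: 16.7
tool_pos: [0.5441, 0.3818, 0.245]
ee_rot: [3.141, 0.0, 3.13]
wrist_force: [-0.3, -0.0, -6.1]
width: 0.0134
finger_force: 30.0
```

{"method": "play_rows", "body": {
  "translation": [
    [0,0,0.04],
    [0,0,0],
    [0,0,0]
  ],
  "twist": [
    [0,0,0],
    [0,0,0],
    [0,0,0]
  ],
  "gripper": [-1,-1,-1]
}}

```text
time: 17.0
tool_pos: [0.5441, 0.382, 0.2447]
ee_rot: [3.141, 0.001, 3.13]
wrist_force: [-2.3, -0.8, 1.5]
width: 0.0138
finger_force: 30.0
```

Contact felt: it stands on the floor. Releasing and rising.

{"method": "play_rows", "body": {
  "translation": [
    [0,0,0],
    [0,0,0],
    [0,0,0],
    [0,0,0],
    [0,0,-0.3],
    [0,0,-0.8],
    [0,0,-0.9],
    [0,0,-0.9]
  ],
  "twist": [
    [0,0,0],
    [0,0,0],
    [0,0,0],
    [0,0,0],
    [0,0,0],
    [0,0,0],
    [0,0,0],
    [0,0,0]
  ],
  "gripper": [0,0,0,0,0,0,0,0]
}}

```text
time: 17.8
tool_pos: [0.544, 0.3817, 0.3612]
ee_rot: [3.141, 0.0, 3.13]
wrist_force: [-0.0, 0.3, -0.6]
width: 0.0471
finger_force: 0.0
```

```bash
python3 - <<'E'
from h import *
import cv2
o=robot.get_obs();print(o["time"],o["joint_positions"].round(3) if hasattr(o["joint_positions"],'round') else o["joint_positions"])
for c in("scene","top"):
    im=robot.snapshot(c);cv2.imwrite(f"pics/{c}4.png",im[:,:,::-1])
    for n in("cassette","crank_axis","crank_knob"):
        r=robot.spot_point(n,c);print(n,[(np.round(x["centre"],3),round(x["score"],2)) for x in r[:2]])
a=cv2.imread("pics/scene4.png")[100:200,200:340];b=cv2.imread("pics/scene4.png")[240:340,330:470];
cv2.imwrite("pics/c4.png",cv2.resize(np.vstack([a,b]),None,fx=2.8,fy=2.8,interpolation=2))
go((0.52,-0.353,0.37),3.13)
E
```

```text
17.8 [ 0.527  0.355  1.137  0.     1.649 -1.032]
cassette [(array([0.542, 0.384, 0.005]), 0.65), (array([0.552, 0.093, 0.014]), 0.43)]
crank_axis [(array([ 0.515, -0.303,  0.099]), 0.93), (array([0.544, 0.384, 0.001]), 0.29)]
crank_knob [(array([ 0.52 , -0.353,  0.073]), 0.61), (array([ 0.375,  0.019, -0.001]), 0.35)]
cassette [(array([ 0.544,  0.381, -0.   ]), 0.75)]
crank_axis [(array([ 0.516, -0.31 ,  0.093]), 0.67), (array([ 0.544, -0.009,  0.003]), 0.26)]
crank_knob [(array([ 0.518, -0.352,  0.071]), 0.46)]
twist [-0.02 -0.04 -0.  ] shift after [  0.38 -18.37  -0.33]
```

View pics/c4.png

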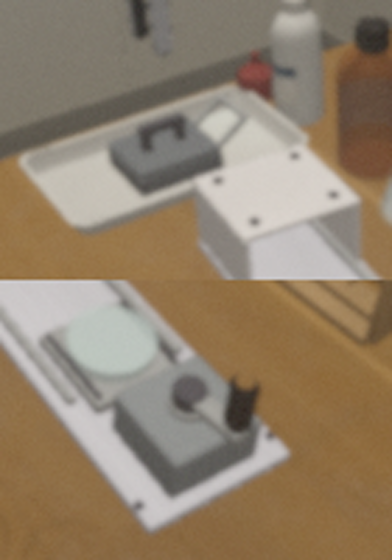

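The cassette stands flat in the tray (crop (165,150)) and the knob stands at (240,405) on the crank. Moving to the knob.

{"method": "play_rows", "body": {
  "translation": [
    [0,-0.5,-0.1],
    [0,-0.95,-0.1],
    [0,-0.95,-0.1],
    [0.05,-0.95,0],
    [0.05,-0.95,0],
    [0.05,-0.95,0],
    [0.05,-0.95,0],
    [0.05,-0.95,0]
  ],
  "twist": [
    [0,0,0],
    [0,0,0],
    [0,0,0],
    [0,0,0],
    [0,0,0],
    [0,0,0],
    [0,0,0],
    [0,0,0]
  ],
  "gripper": [0,0,0,0,0,0,0,0]
}}

```text
time: 19.0
tool_pos: [0.5298, 0.0933, 0.3707]
ee_rot: [-3.141, -0.001, 3.129]
wrist_force: [0.9, 1.0, -0.4]
width: 0.0471
finger_force: 0.0
```

{"method": "play_rows", "body": {
  "translation": [
    [0.02,-0.95,0],
    [0.02,-0.95,0],
    [0.02,-0.95,0],
    [0.02,-0.95,0],
    [0.02,-0.95,0],
    [0.02,-0.95,0],
    [0.02,-0.95,0],
    [0,-0.95,0]
  ],
  "twist": [
    [0,0,0],
    [0,0,0],
    [0,0,0],
    [0,0,0],
    [0,0,0],
    [0,0,0],
    [0,0,0],
    [0,0,0]
  ],
  "gripper": [0,0,0,0,0,0,0,0]
}}

```text
time: 19.8
tool_pos: [0.52, -0.2102, 0.3707]
ee_rot: [3.141, -0.001, 3.129]
wrist_force: [-0.4, 0.1, -0.2]
width: 0.047
finger_force: 0.0
```

{"method": "play_rows", "body": {
  "translation": [
    [0,-0.95,0],
    [0,-0.95,0],
    [0,-0.95,0],
    [0,-0.4,0],
    [0,0,0]
  ],
  "twist": [
    [0,0,0],
    [0,0,0],
    [0,0,0],
    [0,0,0],
    [0,0,0]
  ],
  "gripper": [0,0,0,0,0]
}}

```text
time: 20.3
tool_pos: [0.5188, -0.3401, 0.3701]
ee_rot: [3.141, -0.002, 3.126]
wrist_force: [0.2, -0.8, -0.1]
width: 0.0475
finger_force: 0.0
```

```bash
python3 - <<'E'
from h import *
go((0.519,-0.353,0.286),3.13);print(robot.get_obs()["joint_positions"])
for c in("scene","top"):
    robot.snapshot(c)
    for n in("crank_knob",):
        r=robot.spot_point(n,c);print(n,[(np.round(x["centre"],3),round(x["score"],2)) for x in r[:2]])
E
```

```text
twist [ 0.01 -0.02 -0.04] shift after [-0.01 -0.32  2.1 ]
[-6.71626723e-01  2.53251435e-01  1.24802640e+00 -2.10199013e-04
  1.64234933e+00 -2.22695464e+00]
crank_knob [(array([ 0.52 , -0.354,  0.076]), 0.7), (array([ 0.544, -0.008,  0.004]), 0.24)]
crank_knob []
```

{"method": "play_rows", "body": {
  "translation": [
    [0,-0.33,0],
    [0,0,0.5],
    [0,0,0.6],
    [0,0,0.6],
    [0,0,0.4],
    [0,0,0],
    [0,0,0],
    [0,0,0]
  ],
  "twist": [
    [0,0,0],
    [0,0,0],
    [0,0,0],
    [0,0,0],
    [0,0,0],
    [0,0,0],
    [0,0,0],
    [0,0,0]
  ],
  "gripper": [0,0,0,0,0,0,-1,-1]
}}

```text
time: 21.3
tool_pos: [0.5203, -0.3514, 0.289]
ee_rot: [-3.14, 0.003, 3.13]
wrist_force: [0.3, -0.2, 0.6]
width: 0.0342
finger_force: 0.0
```

{"method": "play_rows", "body": {
  "translation": [
    [0,0,0],
    [0,0,0],
    [0,0,0]
  ],
  "twist": [
    [0,0,0],
    [0,0,0],
    [0,0,0]
  ],
  "gripper": [-1,-1,-1]
}}

```text
time: 21.6
tool_pos: [0.5201, -0.3517, 0.2887]
ee_rot: [-3.139, 0.002, 3.13]
wrist_force: [-0.1, -1.8, 3.2]
width: 0.0202
finger_force: 30.0
```

```bash
cat >> h.py <<'E'
def circ(phi,n=8,st=0.349,r=0.045,yaw=3.13):
    a=phi+st*np.arange(n+1);p=r*np.c_[np.cos(a),np.sin(a),0*a];d=np.diff(p,axis=0)
    print(phi,(R.from_euler('xyz',[np.pi,0,yaw]).inv().apply(d)/0.04).round(2)[:,:2].tolist())
E
python3 -c "
from h import *
for i in range(5): circ(-1.47+i*8*.349)"
```

```text
-1.47 [[-0.37, 0.11], [-0.31, 0.23], [-0.22, 0.33], [-0.09, 0.38], [0.04, 0.39], [0.17, 0.35], [0.28, 0.27], [0.36, 0.16]]
1.3219999999999998 [[0.39, 0.02], [0.37, -0.11], [0.31, -0.23], [0.22, -0.33], [0.09, -0.38], [-0.04, -0.39], [-0.17, -0.35], [-0.28, -0.27]]
4.114 [[-0.36, -0.16], [-0.39, -0.02], [-0.37, 0.11], [-0.31, 0.23], [-0.22, 0.33], [-0.09, 0.38], [0.04, 0.39], [0.17, 0.35]]
6.906 [[0.28, 0.27], [0.36, 0.16], [0.39, 0.02], [0.37, -0.11], [0.31, -0.23], [0.22, -0.33], [0.09, -0.38], [-0.04, -0.39]]
9.697999999999999 [[-0.17, -0.35], [-0.28, -0.27], [-0.36, -0.16], [-0.39, -0.03], [-0.37, 0.11], [-0.31, 0.23], [-0.22, 0.32], [-0.09, 0.38]]
```

{"method": "play_rows", "body": {
  "translation": [
    [-0.37,0.11,0],
    [-0.31,0.23,0],
    [-0.22,0.33,0],
    [-0.09,0.38,0]
  ],
  "twist": [
    [0,0,0],
    [0,0,0],
    [0,0,0],
    [0,0,0]
  ],
  "gripper": [-1,-1,-1,-1]
}}

```text
time: 22.0
tool_pos: [0.5615, -0.3105, 0.2887]
ee_rot: [-3.137, 0.005, 3.129]
wrist_force: [1.0, -3.3, 2.9]
width: 0.0203
finger_force: 30.0
```

{"method": "play_rows", "body": {
  "translation": [
    [0.04,0.39,0],
    [0.17,0.35,0],
    [0.28,0.27,0],
    [0.36,0.16,0],
    [0.39,0.02,0],
    [0.37,-0.11,0],
    [0.31,-0.23,0],
    [0.22,-0.33,0]
  ],
  "twist": [
    [0,0,0],
    [0,0,0],
    [0,0,0],
    [0,0,0],
    [0,0,0],
    [0,0,0],
    [0,0,0],
    [0,0,0]
  ],
  "gripper": [-1,-1,-1,-1,-1,-1,-1,-1]
}}

```text
time: 22.8
tool_pos: [0.4755, -0.2873, 0.2887]
ee_rot: [-3.141, 0.007, 3.131]
wrist_force: [8.3, -0.6, -1.0]
width: 0.0207
finger_force: 29.9
```

{"method": "play_rows", "body": {
  "translation": [
    [0.09,-0.38,0],
    [-0.04,-0.39,0],
    [-0.17,-0.35,0],
    [-0.28,-0.27,0],
    [-0.36,-0.16,0],
    [-0.39,-0.02,0]
  ],
  "twist": [
    [0,0,0],
    [0,0,0],
    [0,0,0],
    [0,0,0],
    [0,0,0],
    [0,0,0]
  ],
  "gripper": [-1,-1,-1,-1,-1,-1]
}}

```text
time: 23.4
tool_pos: [0.5197, -0.3522, 0.2885]
ee_rot: [-3.14, -0.002, 3.129]
wrist_force: [-2.4, 1.6, 8.4]
width: 0.0205
finger_force: 30.0
```

Exactly one turn and still gripped. Second turn.

{"method": "play_rows", "body": {
  "translation": [
    [-0.37,0.11,0],
    [-0.31,0.23,0],
    [-0.22,0.33,0],
    [-0.09,0.38,0],
    [0.04,0.39,0],
    [0.17,0.35,0],
    [0.28,0.27,0],
    [0.36,0.16,0]
  ],
  "twist": [
    [0,0,0],
    [0,0,0],
    [0,0,0],
    [0,0,0],
    [0,0,0],
    [0,0,0],
    [0,0,0],
    [0,0,0]
  ],
  "gripper": [-1,-1,-1,-1,-1,-1,-1,-1]
}}

```text
time: 24.2
tool_pos: [0.5272, -0.2626, 0.2886]
ee_rot: [-3.138, 0.003, 3.131]
wrist_force: [1.3, -4.6, 4.8]
width: 0.0203
finger_force: 30.0
```

{"method": "play_rows", "body": {
  "translation": [
    [0.39,0.02,0],
    [0.37,-0.11,0],
    [0.31,-0.23,0],
    [0.22,-0.33,0],
    [0.09,-0.38,0],
    [-0.04,-0.39,0],
    [-0.17,-0.35,0],
    [-0.28,-0.27,0]
  ],
  "twist": [
    [0,0,0],
    [0,0,0],
    [0,0,0],
    [0,0,0],
    [0,0,0],
    [0,0,0],
    [0,0,0],
    [0,0,0]
  ],
  "gripper": [-1,-1,-1,-1,-1,-1,-1,-1]
}}

```text
time: 25.0
tool_pos: [0.4897, -0.3437, 0.2884]
ee_rot: [3.138, -0.0, 3.129]
wrist_force: [0.9, 6.3, 10.0]
width: 0.0205
finger_force: 30.0
```

{"method": "play_rows", "body": {
  "translation": [
    [-0.36,-0.16,0],
    [-0.39,-0.02,0],
    [0,0,0]
  ],
  "twist": [
    [0,0,0],
    [0,0,0],
    [0,0,0]
  ],
  "gripper": [-1,-1,-1]
}}

```text
time: 25.3
tool_pos: [0.5175, -0.3524, 0.2882]
ee_rot: [3.141, -0.012, 3.129]
wrist_force: [-10.9, 0.8, 13.3]
width: 0.021
finger_force: 30.1
```

{"method": "play_rows", "body": {
  "translation": [
    [-0.1,0.01,0],
    [0,0,0],
    [0,0,0]
  ],
  "twist": [
    [0,0,0],
    [0,0,0],
    [0,0,0]
  ],
  "gripper": [-1,-1,-1]
}}

```text
time: 25.6
tool_pos: [0.5189, -0.3524, 0.2881]
ee_rot: [3.141, -0.018, 3.127]
wrist_force: [-17.4, 0.2, 15.0]
width: 0.0201
finger_force: 30.1
```

{"method": "play_rows", "body": {
  "translation": [
    [0.1,0,0],
    [0,0,0],
    [0,0,0],
    [0,0,0],
    [0,0,-0.5],
    [0,0,-0.9],
    [0,0,-0.9],
    [0,0,-0.9]
  ],
  "twist": [
    [0,0,0],
    [0,0,0],
    [0,0,0],
    [0,0,0],
    [0,0,0],
    [0,0,0],
    [0,0,0],
    [0,0,0]
  ],
  "gripper": [-1,0,0,0,0,0,0,0]
}}

```text
time: 26.4
tool_pos: [0.5201, -0.3505, 0.4151]
ee_rot: [3.14, -0.002, 3.13]
wrist_force: [0.0, -0.1, -0.1]
width: 0.0472
finger_force: 0.0
```

```bash
python3 - <<'E'
from h import *
import cv2
for c in("scene","top"):
    im=robot.snapshot(c);cv2.imwrite(f"pics/{c}5.png",im[:,:,::-1])
    for n in("cassette","crank_knob","beaker","jar","brown_bottle"):
        r=robot.spot_point(n,c);print(n,[(np.round(x["centre"],3),round(x["score"],2)) for x in r[:1]])
E
```

```text
cassette [(array([0.544, 0.385, 0.006]), 0.68)]
crank_knob [(array([ 0.513, -0.354,  0.075]), 0.54)]
beaker [(array([ 0.375,  0.016, -0.004]), 0.79)]
jar [(array([ 0.379, -0.167,  0.   ]), 0.74)]
brown_bottle [(array([0.544, 0.387, 0.003]), 0.71)]
cassette [(array([0.549, 0.383, 0.001]), 0.88)]
crank_knob []
beaker [(array([ 0.543, -0.01 ,  0.003]), 0.74)]
jar [(array([ 0.381, -0.171,  0.002]), 0.84)]
brown_bottle [(array([0.722, 0.019, 0.   ]), 0.58)]
```

View pics/scene5.png

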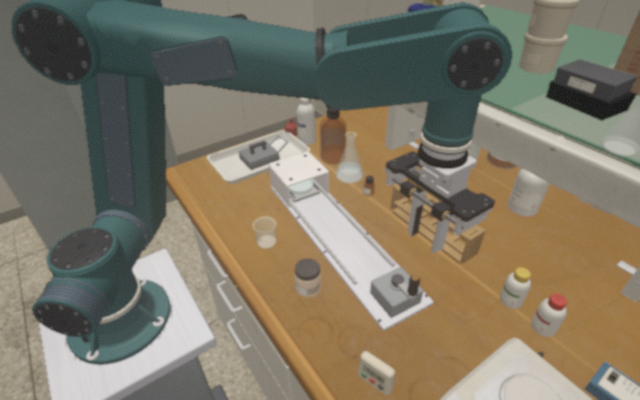

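The carriage is under the hood and the bystanders haven't moved. The knob reads about 6 mm short, so I'll compare it with its starting position before handing in.

```bash
python3 - <<'E'
from h import *
import cv2
a=cv2.imread("pics/scene0.png",0);b=cv2.imread("pics/scene5.png",0)
def shift(y0,y1,x0,x1):
    T=a[y0:y1,x0:x1];up=4
    T=cv2.resize(T,None,fx=up,fy=up,interpolation=cv2.INTER_CUBIC);S=cv2.resize(b[y0-8:y1+8,x0-8:x1+8],None,fx=up,fy=up,interpolation=cv2.INTER_CUBIC)
    _,v,_,l=cv2.minMaxLoc(cv2.matchTemplate(S,T,cv2.TM_CCOEFF_NORMED));return v,np.array(l)/up-8
print("knob",shift(274,294,409,424),"hub",shift(274,288,391,405),"housing",shift(288,312,375,420))
c=robot.camera_model("scene")
for p in[(.52,-.3525,.11),(.51,-.3525,.11)]: print(cv2.projectPoints(np.array([p]),np.array(c["rvec"]),np.array(c["tvec"]),np.array(c["camera_matrix"]),None)[0].ravel())
r=[]
for i in range(5):
    robot.snapshot("scene");q=robot.spot_point("crank_knob","scene");r+= [x["centre"] for x in q[:1]]
print(np.round(r,3))
A=cv2.imread("pics/scene0.png")[265:320,365:435];B=cv2.imread("pics/scene5.png")[265:320,365:435]
cv2.imwrite("pics/c5.png",cv2.resize(np.hstack([A,B]),None,fx=5,fy=5,interpolation=2))
E
```

```text
knob (0.959341287612915, array([-2.5,  1.5])) hub (0.9713864922523499, array([-0.25,  0.  ])) housing (0.944804310798645, array([-0.75,  0.25]))
[417.28088565 280.07078917]
[413.6726914  282.37501118]
[[ 0.511 -0.352  0.073]
 [ 0.512 -0.353  0.074]
 [ 0.511 -0.353  0.073]
 [ 0.511 -0.353  0.074]
 [ 0.511 -0.352  0.076]]
```

View pics/c5.png

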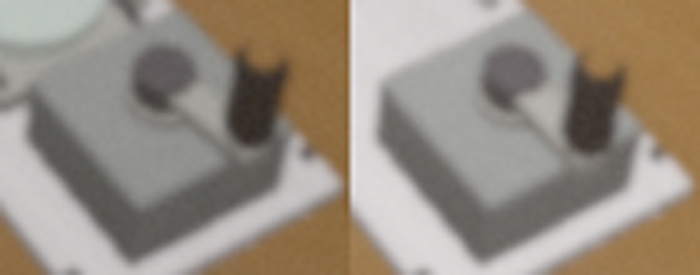

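The crop shows the knob (255,100 → 595,115) about 7–8 mm short of where it started. That fits the stop at stage angle zero, since the crank probably started slightly wound. I'll regrip centred and push to check.

{"method": "play_rows", "body": {
  "translation": [
    [0.22,-0.05,0.8],
    [0,0,0.8],
    [0,0,0.8],
    [0,0,0.6],
    [0,0,0.15],
    [0,0,0],
    [0,0,0],
    [0,0,0]
  ],
  "twist": [
    [0,0,0],
    [0,0,0],
    [0,0,0],
    [0,0,0],
    [0,0,0],
    [0,0,0],
    [0,0,0],
    [0,0,0]
  ],
  "gripper": [0,0,0,0,0,0,-1,-1]
}}

```text
time: 28.3
tool_pos: [0.5115, -0.353, 0.2916]
ee_rot: [-3.139, 0.003, 3.13]
wrist_force: [-0.0, -0.2, -0.2]
width: 0.0344
finger_force: 0.0
```

{"method": "play_rows", "body": {
  "translation": [
    [0,0,0],
    [0,0,0],
    [0,0,0],
    [0,0,0]
  ],
  "twist": [
    [0,0,0],
    [0,0,0],
    [0,0,0],
    [0,0,0]
  ],
  "gripper": [-1,-1,-1,-1]
}}

```text
time: 28.7
tool_pos: [0.5113, -0.3523, 0.2906]
ee_rot: [-3.142, 0.002, 3.13]
wrist_force: [-0.3, 3.5, 5.3]
width: 0.0201
finger_force: 30.0
```

{"method": "play_rows", "body": {
  "translation": [
    [-0.05,0,0],
    [-0.05,0,0],
    [0,0,0]
  ],
  "twist": [
    [0,0,0],
    [0,0,0],
    [0,0,0]
  ],
  "gripper": [-1,-1,-1]
}}

```text
time: 29.0
tool_pos: [0.5134, -0.3526, 0.2905]
ee_rot: [3.141, -0.006, 3.129]
wrist_force: [-8.8, 2.8, 9.4]
width: 0.0201
finger_force: 30.0
```

Force climbs to 9 N, well above the 3 N friction, with almost no motion, so the crank is at its hard stop. Releasing.

{"method": "play_rows", "body": {
  "translation": [
    [0.04,0,0],
    [0,0,0],
    [0,0,0],
    [0,0,0],
    [0,0,-0.5],
    [0,0,-0.9],
    [0,0,-0.9],
    [0,0,-0.5]
  ],
  "twist": [
    [0,0,0],
    [0,0,0],
    [0,0,0],
    [0,0,0],
    [0,0,0],
    [0,0,0],
    [0,0,0],
    [0,0,0]
  ],
  "gripper": [-1,0,0,0,0,0,0,0]
}}

```text
time: 29.8
tool_pos: [0.5137, -0.3529, 0.4045]
ee_rot: [-3.138, 0.004, 3.13]
wrist_force: [0.7, -0.2, 0.5]
width: 0.0474
finger_force: 0.0
```

```bash
python3 - <<'E'
from h import *
robot.snapshot("scene");print([x["centre"] for x in robot.spot_point("crank_knob","scene")[:1]])
print(robot.close_job())
E
```

```text
[[0.5117, -0.352, 0.0716]]
the job is handed in; nothing more can be done
None
```

I handed the job in at about 30 s, verdict not shown: the cassette lies flat in the tray, the carriage is wound to its stop under the hood, and the beaker, jar and brown bottle stand where they were.

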